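# Clamp a block in a key-operated vice

### The arm

A 7-joint arm with a two-finger parallel gripper is mounted at the origin on a cart in front of the work surface, level with it; the furniture and walls round the work are solid. World frame = base frame: x ahead of the robot, y to its left, z up, the work surface at z = 0. Lengths are in mm, angles in rad, forces in N, time in s.
With the tool pointing down it reaches from about 400 to 875 mm from the base axis. Payload 19.3 kg.
Tool frame: the origin (TCP) lies at the very end of the fingers, on their centre line; the grasp point (between the pads) lies 19 mm behind it (grip_point_offset is the z of the grasp point in the tool frame, in mm); z points along the fingers, y is the line along which they close (so a half turn about z gives the same grasp; the last joint's range is limited). The gripper opens to 85 mm and grips with 20 to 120 N. Pads are 22 mm wide; open, the fingers measure 114 mm over their backs; the gripper's body (76 mm by 85 mm) begins 54 mm behind the grasp point. The pads swing forward as they close: fully open they stand 13 mm farther back than shut.
Start: joints at [1.215, 0.521, -0.036, 1.599, 0.021, 1.021, -0.113], TCP at [176.175, -599.647, 201.091] pointing down, gripper open.
Joint ranges: [-2.91, 2.91], [-0.3, 2.13], [-1.5, 1.42], [0.17, 2.43], [-1.26, 4.41], [0.16, 1.93], [-2.52, 2.52]. Speed limits (rad/s): [1.89, 1.89, 2.39, 2.39, 3.01, 3.01, 3.01].

### API

Orientations are given as a 3x3 rotation matrix whose columns are the frame's x, y, z axes.
In Python, from workcell import movep, movel, goto_joints, open_gripper, clamp, wait, inverse_kinematics, read_state, camera, PlanningError, finish_job, grip_point_offset gives the robot as it stands. Calls block until the motion is done:
- movep(position, orientation): joint-space move of the TCP to a pose.
- movel(position, frame=None, max_speed=150, guard=None): straight line of the TCP; frame=None keeps the orientation; max_speed is the mean speed in mm/s. With guard (N) it stops when the force on the tool has changed by that much, and returns True; else False.
- goto_joints(angles): joint-space move.
- open_gripper() and clamp(): open the fingers fully, or close them until they stop; the grip force is fixed at half the most.
- wait(seconds).
- inverse_kinematics(position, orientation): joint angles nearest the present ones, or None.
- read_state(): the state.
- camera(name): name is "scene" or "top" or "wrist"; returns a dict with "image" (480x640x3 uint8, blue, green, red), "range_z" (480x640 float32, mm along the optical axis (not along the pixel's ray), 0 where there is no reading), "fx", "fy", "cx", "cy" (pixels), "dist_coeffs" ([k1, k2, p1, p2, k3] as OpenCV has them; the pictures are not rectified), "cam_to_world" (4x4, takes a point from camera to world coordinates). Camera axes: x right, y up, looking along -z (the intrinsics and any distortion apply to the point x, -y, -z); pixel columns grow to the right and rows downward; lengths in mm; the calibration is good to about 2 mm. A picture is of the moment at which its call begins.
A pose or a line that the arm cannot do raises PlanningError and nothing moves.
- finish_job(): hands the job in; it is judged then, once.
The state is a dict: "time": time; "qpos": joint angles; "qvel": joint speeds; "joint_efforts": joint torques, N m; "eef_pos": TCP position; "tool_rot": TCP orientation; "ft_force": force on the tool from outside, world axes, zero at the start; "torque": the same for the moment, N m; "finger_gap": finger opening in mm; "gripper_force": force on a finger pad.
Only numpy, scipy, OpenCV 4.12 (cv2) and the standard library are available. Lean on these libraries where they do the work, as an engineer would, in place of code of your own. Each camera call takes 0.05 s, during which the arm holds its last target. There are 200 camera calls.

### The job

Push the drilled steel block along the vice bed until it sits against the end stop, then put the square end of the T-key fully into the socket of the vice spindle and turn it clockwise until the jaw holds the block firmly against the fixed jaw. Then pull the key out, stand it back in its hole in the key holder, and leave the other things on the bench where they are.

Things in the scene. Friction and masses are not known exactly. Their poses are not given: they have to be found in the camera images.
- vice: Low bench vice, fixed: dark base 170 x 204 mm, bright steel bed, blue jaws. Origin at bench height, under where the block's centre belongs when home. x runs along the jaws from the open front to the end stop, y from the moving jaw to the fixed jaw, z up. Bed top z = 30 mm, x from -87 to 62. Fixed jaw face y = +25, x -30 to 50, top z = 52. Moving jaw face y = -33 when open, x -34 to 34, top z = 50.
- vice_stop (a point): The end stop's face, at bed height below its middle, at x = 37.5, y = 16, z = 30 mm in the vice's frame (axes as the vice's). The stop is bright steel, 46 mm wide along y and 15 mm high above the bed; the block's far end must come to rest against it.
- vice_pad: Bright steel face plate of the moving jaw, 68 x 5.5 x 18.5 mm, backed by springs: it can sink 4 mm into the jaw at up to 18 N. Its face lies 9 mm to +y of its origin; axes as the vice's.
- vice_spindle (a joint): Turn of the vice spindle, rad: 0 is fully open, it grows clockwise seen from above; 1 rad moves the jaw 10 mm towards the fixed jaw. The block is nipped at about 0.8, the jaw plate's springs are half pressed (10 N) at 1.0 and fully at 1.2, where it goes solid. It is stiff (about 0.25 N m) and stays where it is left; the key has about 0.2 rad of play each way in the socket.
- vice_socket (a point): Centre of the mouth of the square socket in the top of the spindle (dark round head, 43 mm diameter, red index mark near its edge), 56 mm above the bench, at x = 0, y = -106 mm in the vice's frame. Socket 13 mm square, 17 mm deep, 2 mm chamfer; its sides are parallel to this point's x and y axes, which turn with the spindle. z up.
- block: The drilled steel block, bright, 75 mm long, 50 mm wide, 25 mm high, 0.6 kg, lying loosely on the vice bed between the jaws, short of the end stop. Origin: centre of its underside; its y axis runs along the 75 mm length, x along the 50 mm width, z up.
- key: T-key, dark steel, loose, 102 mm tall, standing upright in the key holder. Origin at the centre of the lower end. z up along the shaft (round, 14 mm diameter), y along the cross bar (14 mm diameter, 100 mm long over its red ends, its centre 95 mm above the origin). The lowest 22 mm is an 11 mm square, sides parallel to the key's x and y axes.
- key_tip (a point): Centre of the lower end of the key's square.
- key_bar (a point): Centre of the key's cross bar, 95 mm above the tip; the place to grip, with the fingers closing along the key's x. Axes as the key's.
- key_holder: Grey plastic key holder on a dark foot, fixed to the bench, 64 x 88 mm, 36 mm high, with one large round hole in the middle. Origin: centre of its underside, x along its short side.
- holder_hole (a point): Centre of the mouth of the holder's hole, at its top, 36 mm above the bench: 18.5 mm diameter, 28 mm deep, z up.
- ring: Bystander: steel ring lying flat, 66 mm diameter, 20 mm high. Origin: centre of its underside.
- tall_sleeve: Bystander: steel sleeve standing upright, 35 mm diameter, 62 mm high. Origin: centre of its underside.
- short_sleeve: Bystander: steel sleeve, 31 mm diameter, 26 mm high. Origin: centre of its underside.
- bush: Bystander: flanged brass bush, 42 mm diameter, 26 mm high. Origin: centre of its underside.
- lens: Bystander: round black lens case, 50 mm diameter, 20 mm high. Origin: centre of its underside.
- brush: Bystander: small flux brush with a wooden handle, 156 x 17 x 9 mm, lying along its x. Origin: centre of its underside.
Things that resemble listed ones, but are neither listed nor needed, are in the scene too. Leave any orange look-alike of the block alone.

How it is judged (in metres and radians):
On the way, in this order (a step that is already met when the one before it is completed fails the run):
1. the key's square is fully in the spindle socket (at least 11 of 17 mm deep, upright) (z of key_tip in the frame of vice_socket below -0.011 m and horizontal distance between key_tip and vice_socket below 0.005 m and angle between key's own z axis and vertical below 0.15 rad), for 0.1 s.
2. with the key in the socket, the block is clamped at the end stop: the jaw plate presses it with over 6 N, it lies within 3 mm of the stop and of the fixed jaw (contact force between vice_pad and block above 6 N and x of block in the frame of vice above -0.003 m and y of block in the frame of vice above -0.003 m and z of key_tip in the frame of vice_socket below -0.008 m and horizontal distance between key_tip and vice_socket below 0.006 m), for 0.1 s.
At the end, for the whole second after the job is handed in: The jaw plate presses the block with over 6 N; the block lies flat on the bed, within 3 mm of the end stop and of the fixed jaw; the key stands released and at rest in the holder's hole, its tip at least 20 mm deep (contact force between vice_pad and block above 6 N and x of block in the frame of vice above -0.003 m and y of block in the frame of vice above -0.003 m and z of block in the frame of vice below 0.033 m and angle between block's own z axis and vertical below 0.05 rad and z of key_tip in the frame of holder_hole below -0.02 m and horizontal distance between key_tip and holder_hole below 0.01 m and angle between key's own z axis and vertical below 0.3 rad and linear speed of each of key, block below 0.02 m/s); the robot touches nothing.
It fails at once if a bystander is moved by more than 25 mm (distance of any of ring, tall_sleeve, short_sleeve, bush, lens, brush from where it was at the start of the episode above 0.025 m).
It also fails if it takes over 69 s, if anything falls off the work surface, if the arm or the gripper's body presses on something with over 40 N, if the wrist force passes 120 N, or if a joint passes its speed limit or range.

## Working session

There is one attempt and no reset: what is moved stays moved. The work goes in short steps, each a Python script; the robot and the scene stay as the last script left them, time stands still between calls to the robot, and variables do not carry over. Pictures are saved under pics/ and viewed, at most 10 in all, crops included, and the job is handed in when it is done.

```bash
ls; mkdir -p pics; python3 - <<'E'
from workcell import *
import cv2,pickle
for n in ("top","scene"):
    c=camera(n); cv2.imwrite(f"pics/{n}0.png",c["image"]); pickle.dump(c,open(f"{n}0.pkl","wb"))
    print(n,c["fx"],c["cx"],c["cy"],c["dist_coeffs"],c["cam_to_world"])
s=read_state();print(s["time"],s["ft_force"],s["finger_gap"],grip_point_offset, s["tool_rot"])
E
```

```text
pics
top 463.51156387957724 320.5480637494625 237.21986615252973 [-0.09033204  0.          0.          0.          0.        ] [[ 2.25781501e-02  9.93988323e-01 -1.07132817e-01  5.65995228e+02]
 [-9.99630072e-01  2.40709452e-02  1.26612990e-02 -4.74403639e+01]
 [ 1.51639715e-02  1.06807317e-01  9.94164097e-01  1.04170527e+03]
 [ 0.00000000e+00  0.00000000e+00  0.00000000e+00  1.00000000e+00]]
scene 586.3818899986843 324.7888467882863 232.5751158731442 [0.05264936 0.         0.         0.         0.        ] [[-5.98835746e-01  4.95861237e-01 -6.28901728e-01 -4.39485569e-01]
 [-8.00831817e-01 -3.62898277e-01  4.76417087e-01  4.51466533e+02]
 [ 8.00941288e-03  7.88940095e-01  6.14417916e-01  7.17290301e+02]
 [ 0.00000000e+00  0.00000000e+00  0.00000000e+00  1.00000000e+00]]
0.1 [ 0.10267986 -0.2541018   0.60304263] 85.61887876887066 -18.700000000000003 [[ 9.59437375e-01  2.81921585e-01 -3.79757482e-04]
 [ 2.81921823e-01 -9.59436925e-01  9.34804741e-04]
 [-1.00811717e-04 -1.00394853e-03 -9.99999491e-01]]
```

View pics/top0.png

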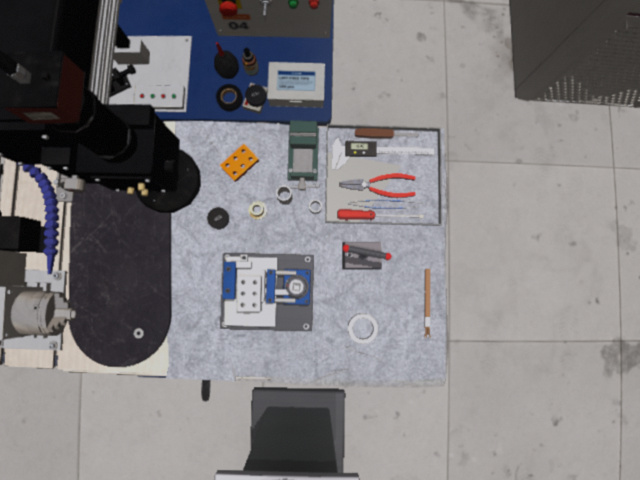

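View pics/scene0.png

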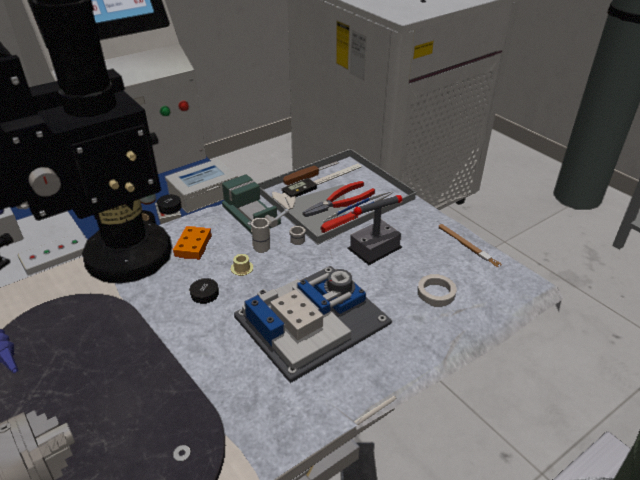

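The top view shows the vice at (267,290), with the bright drilled block at (250,293), the blue fixed jaw on the left at (229,280), the spindle head at (296,287) and the holder with the red-ended T-key at (362,255). There are two candidates for the block: bright steel at (250,293) between the jaws and orange at (240,162) on the bench. The bright one on the bed fits the description. I'll confirm it in one crop.

```bash
cat > h.py <<'E'
import cv2,numpy as np,pickle
def load(n): return pickle.load(open(n+".pkl","rb"))
def ray(c,uv):
    K=np.array([[c["fx"],0,c["cx"]],[0,c["fy"],c["cy"]],[0,0,1]])
    p=cv2.undistortPoints(np.float64(uv).reshape(-1,1,2),K,np.float64(c["dist_coeffs"])).reshape(-1,2)
    M=c["cam_to_world"]; d=np.c_[p[:,0],-p[:,1],-np.ones(len(p))]@M[:3,:3].T
    return M[:3,3],d
def onz(c,uv,z):
    o,d=ray(c,uv); return o+d*((z-o[2])/d[:,2])[:,None]
def deep(c,uv):
    o,d=ray(c,uv); u=np.round(np.float64(uv).reshape(-1,2)).astype(int)
    return o+d*c["range_z"][u[:,1],u[:,0]][:,None]
def blobs(m,amin):
    n,l,s,ct=cv2.connectedComponentsWithStats(m.astype(np.uint8))
    return [(np.argwhere(l==i)[:,::-1],s[i],ct[i]) for i in range(1,n) if s[i][4]>=amin]
E
python3 - <<'E'
from h import *
c=load("top0"); im=c["image"]
cv2.imwrite("pics/c1.png",cv2.resize(im[240:345,212:412],None,fx=4,fy=4,interpolation=cv2.INTER_CUBIC))
s=load("scene0"); cv2.imwrite("pics/c2.png",cv2.resize(s["image"][190:380,225:415],None,fx=3,fy=3,interpolation=cv2.INTER_CUBIC))
h=cv2.cvtColor(im,cv2.COLOR_BGR2HSV)
red=((h[...,0]<8)|(h[...,0]>172))&(h[...,1]>120)&(h[...,2]>60)
for nm,m in(("red",red),("blue",(h[...,0]>100)&(h[...,0]<125)&(h[...,1]>150))):
  for p,st,ct in blobs(m[235:350,200:420],4): 
    ct=ct+[200,235]; print(nm,ct.round(1),st[:5],deep(c,ct).round(0))
for uv in [(250,293),(296,287),(362,255),(262,325),(250,262),(300,320)]: print(uv,deep(c,uv).round(1))
E
```

```text
red [345.4 247.8] [143  10   6   7  39] [[ 646. -110.  109.]]
red [387.8 256. ] [186  18   5   7  27] [[ 631. -196.  112.]]
blue [229. 280.] [ 23  27  13  36 332] [[576. 133.  53.]]
blue [303.5 274. ] [97 35 13 12 66] [[594. -25.  36.]]
blue [270.6 286. ] [ 67  38   8  29 168] [[566.  44.  52.]]
blue [285.5 277.5] [84 41  5  6 13] [[585.  14.  34.]]
blue [302.5 299.3] [96 57 13 12 61] [[539. -24.  34.]]
blue [285.5 296. ] [84 61  4  1  4] [[545.  13.  33.]]
(250, 293) [[550.   86.8  53.7]]
(296, 287) [[565.   -9.9  40.2]]
(362, 255) [[ 635.2 -147.8   70.5]]
(262, 325) [[481.6  61.6  30.8]]
(250, 262) [[616.3  90.7  42.6]]
(300, 320) [[493.1 -19.6  14. ]]
```

View pics/c1.png

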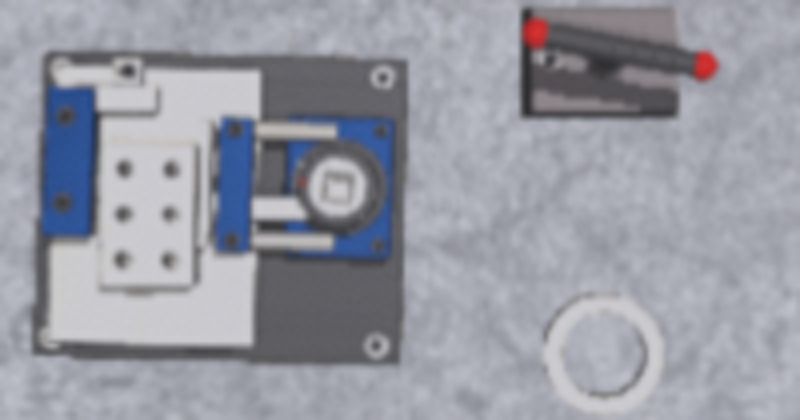

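View pics/c2.png

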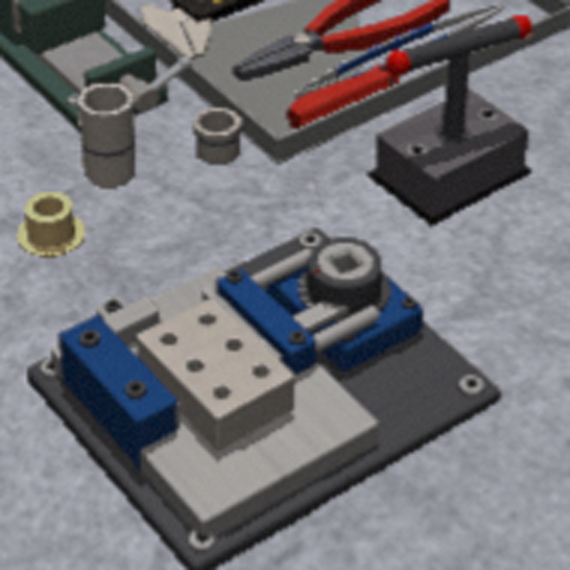

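The crops confirm the bright block on the vice bed: six holes, grey, between the blue jaws. They also show the spindle socket at (296,286) and the upright key with its bar running (345,248) to (388,256). Next I'll check joint feasibility and take wrist views.

```bash
python3 - <<'E'
from h import *
from workcell import *
c=load("top0")
cr=np.array([(45,53),(407,60),(398,363),(33,352)])/4+[212,240]-.375
P=onz(c,cr,13); print(P.round(1)); ctr=P.mean(0); print(ctr, [np.linalg.norm(P[i]-P[i-1]).round(1) for i in range(4)])
def R(a): # tool y at angle a from world x, z down
    y=np.array([np.cos(a),np.sin(a),0]); z=np.array([0,0,-1.]); return np.c_[np.cross(y,z),y,z]
for pos in [(560,-5,170),(638,-153,150),(440,85,90)]:
  for a in np.deg2rad([-180,-150,-120,-90,-60,-30,0,30,60,90,120,150]):
    q=inverse_kinematics(pos,R(a)); print(pos,round(np.rad2deg(a)),None if q is None else np.round(q,2)[[0,6]])
E
```

```text
[[636.5 156.1  13. ]
 [637.6 -45.5  13. ]
 [471.  -44.5  13. ]
 [471.9 156.   13. ]]
[554.23176044  55.5262096   13.        ] [np.float64(164.7), np.float64(201.6), np.float64(166.6), np.float64(200.5)]
(560, -5, 170) -180 [-0.83 -2.42]
(560, -5, 170) -150 [-0.45 -2.43]
(560, -5, 170) -120 [ 0.06 -2.3 ]
(560, -5, 170) -90 [ 0.15 -1.84]
(560, -5, 170) -60 [ 0.21 -1.36]
(560, -5, 170) -30 [ 0.28 -0.89]
(560, -5, 170) 0 [ 0.36 -0.43]
(560, -5, 170) 30 [0.42 0.05]
(560, -5, 170) 60 [0.47 0.53]
(560, -5, 170) 90 [0.49 1.03]
(560, -5, 170) 120 [0.71 1.31]
(560, -5, 170) 150 [0.71 1.83]
(638, -153, 150) -180 [-0.32 -2.51]
(638, -153, 150) -150 [ 0.07 -2.4 ]
(638, -153, 150) -120 [ 0.14 -1.95]
(638, -153, 150) -90 [ 0.24 -1.51]
(638, -153, 150) -60 [ 0.33 -1.06]
(638, -153, 150) -30 [ 0.4 -0.6]
(638, -153, 150) 0 [ 0.47 -0.14]
(638, -153, 150) 30 [0.55 0.31]
(638, -153, 150) 60 [0.59 0.8 ]
(638, -153, 150) 90 [0.62 1.3 ]
(638, -153, 150) 120 [0.83 1.57]
(638, -153, 150) 150 [0.83 2.09]
(440, 85, 90) -180 [-1.05 -2.52]
(440, 85, 90) -150 [-0.72 -2.51]
(440, 85, 90) -120 [-0.77 -1.92]
(440, 85, 90) -90 [ 0.03 -2.22]
(440, 85, 90) -60 [ 0.15 -1.8 ]
(440, 85, 90) -30 [ 0.3  -1.41]
(440, 85, 90) 0 [ 0.32 -0.91]
(440, 85, 90) 30 [ 0.32 -0.38]
(440, 85, 90) 60 [0.35 0.11]
(440, 85, 90) 90 [0.37 0.61]
(440, 85, 90) 120 [0.48 1.03]
(440, 85, 90) 150 [0.58 1.42]
```

```bash
cat >> h.py <<'E'
def R(a):
    y=np.array([np.cos(a),np.sin(a),0]); z=np.array([0,0,-1.]); return np.c_[np.cross(y,z),y,z]
E
python3 - <<'E'
from h import *
from workcell import *
movep([500,0,300],R(0))
for i in (1,):
    c=camera("wrist"); pickle.dump(c,open("w1.pkl","wb")); cv2.imwrite("pics/w1.png",c["image"])
M=c["cam_to_world"]; print(M.round(3),c["fx"],c["dist_coeffs"],read_state()["time"],read_state()["eef_pos"])
E
```

```text
[[ 1.00000e+00  2.00000e-03  2.00000e-03  5.00707e+02]
 [-3.00000e-03  9.60000e-01  2.81000e-01  7.28650e+01]
 [-1.00000e-03 -2.81000e-01  9.60000e-01  4.73334e+02]
 [ 0.00000e+00  0.00000e+00  0.00000e+00  1.00000e+00]] 337.55184639361363 [0.02149412 0.         0.         0.         0.        ] 2.5917 [500.0720992   -0.80119037 299.80636192]
```

View pics/w1.png

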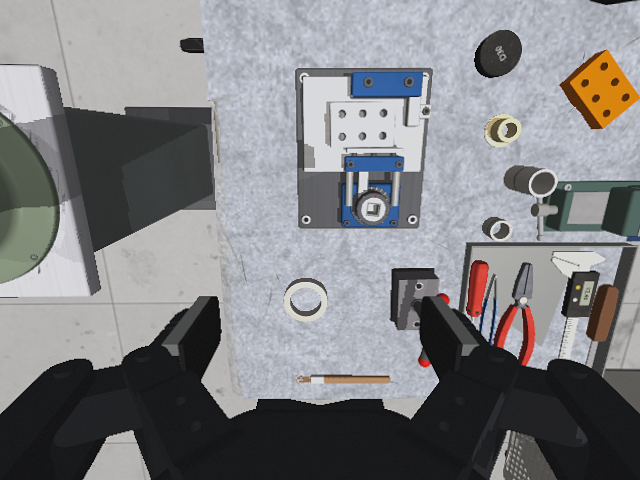

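The wrist view shows the vice at (365,150), with the block at (362,122), the socket at (373,208) and the holder with the key at (415,300). I'll take closer wrist views of the vice and the key.

```bash
python3 - <<'E'
from h import *
from workcell import *
for n,p in (("w2",[560,-25,190]),("w3",[625,-185,200])):
    movep(p,R(0)); wait(.2)
    c=camera("wrist"); pickle.dump(c,open(n+".pkl","wb")); 
    cv2.imwrite(f"pics/{n}.png",c["image"])
a=cv2.imread("pics/w2.png"); b=cv2.imread("pics/w3.png")
cv2.imwrite("pics/w23.png",np.hstack([a[0:400,170:500],b[0:400,170:500]]))
print(read_state()["time"])
E
```

```text
4.3917
```

View pics/w23.png

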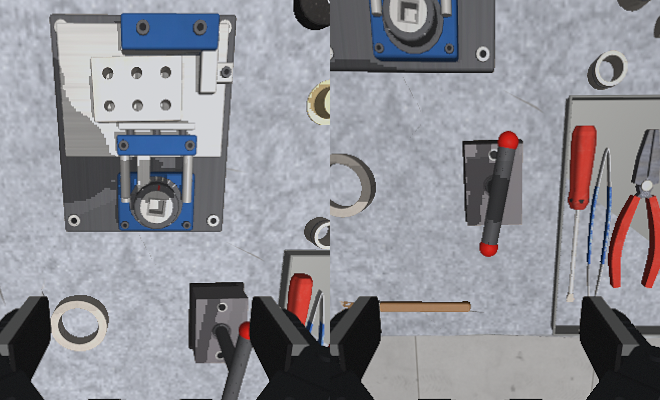

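```bash
cat >> h.py <<'E'
def cloud(c):
    v,u=np.mgrid[0:480,0:640]; uv=np.c_[u.ravel(),v.ravel()]
    o,d=ray(c,uv); return (o+d*c["range_z"].reshape(-1,1)).reshape(480,640,3)
def hsv(c): return cv2.cvtColor(c["image"],cv2.COLOR_BGR2HSV)
def redm(h): return ((h[...,0]<8)|(h[...,0]>172))&(h[...,1]>140)&(h[...,2]>60)
E
python3 - <<'E'
from h import *
def rect(n,P):
    r=cv2.minAreaRect(P[:,:2].astype(np.float32)); print(n,len(P),np.round(r[0],1),np.round(r[1],1),round(r[2],1),"z",P[:,2].mean().round(1))
for n in("w2","top0"):
    c=load(n); X=cloud(c); h=hsv(c); x,y,z=X[...,0],X[...,1],X[...,2]
    blue=(h[...,0]>100)&(h[...,0]<125)&(h[...,1]>130)
    near=(abs(x-555)<110)&(abs(y-50)<130)
    for nm,m in(("blue",blue&near&(z>46)&(z<56)),("steel55",near&~blue&(z>51)&(z<62)),):
        for p,st,ct in blobs(m,40): rect(n+" "+nm+str(ct.round(0)),X[p[:,1],p[:,0]])
    hd=near&(z>44)&(z<64)&(abs(y+8)<40)
    for p,st,ct in blobs(redm(h)&near,2): print(n,"redmark",ct.round(1),onz(c,ct,56).round(1))
c=load("w3"); h=hsv(c)
for p,st,ct in blobs(redm(h),20):
    print("red",ct.round(1),st[4],deep(c,ct).round(1),onz(c,ct,103).round(1))
c=load("top0"); h=hsv(c)
for ct in ((345.4,247.8),(387.8,256)): print("top red",onz(c,ct,103).round(1))
# crop of spindle & holder
c=load("w2"); a=cv2.resize(c["image"][160:245,275:375],None,fx=4,fy=4,interpolation=cv2.INTER_CUBIC)
c=load("w3"); b=cv2.resize(c["image"][120:265,290:375],None,fx=340/145,fy=340/145,interpolation=cv2.INTER_CUBIC)
cv2.imwrite("pics/c3.png",np.hstack([a,b]));print(a.shape,b.shape)
E
```

```text
w2 blue[339.  32.] 3107 [577.1 133.1] [25.2 79.1] 89.8 z 52.8
w2 blue[326. 144.] 1395 [566.9  45.2] [16.4 70.7] 89.9 z 51.2
w2 steel55[312.  27.] 173 [555.4 136.2] [11.4 10.2] 69.9 z 55.6
w2 steel55[370.  27.] 173 [601.1 135.7] [10.4 10.7] 49.3 z 55.7
w2 steel55[306.  88.] 5227 [549.9  90. ] [74.8 50.3] 1.0 z 56.2
w2 steel55[293. 145.] 81 [537.5  44.9] [8.1 8.4] 20.8 z 54.3
w2 steel55[359. 145.] 82 [596.4  44.7] [8.1 8.4] 43.3 z 54.1
w2 steel55[326. 206.] 1447 [566.6  -9.8] [42.  41.4] 29.1 z 56.5
w2 redmark [328.4 187.3] [[568.9   7.8  56. ]]
w2 redmark [461.  311.8] [[ 704.3 -118.6   56. ]]
w2 redmark [469. 319.] [[ 713.4 -126.8   56. ]]
w2 redmark [472.5 323.8] [[ 717.6 -132.2   56. ]]
w2 redmark [411.5 326.5] [[ 655.5 -135.5   56. ]]
w2 redmark [419.  330.5] [[ 663.5 -140.2   56. ]]
w2 redmark [536.4 367.6] [[ 791.2 -184.1   56. ]]
w2 redmark [401. 414.] [[ 651.6 -245.4   56. ]]
top0 blue[229. 280.] 367 [576.4 133.4] [25.6 77.1] 89.5 z 51.8
top0 blue[270. 286.] 204 [567.   44.6] [16.2 66.1] 89.3 z 50.5
top0 steel55[248. 293.] 765 [550.   89.8] [71.9 52.5] 1.4 z 55.6
top0 steel55[296. 287.] 276 [565.6  -9.9] [40.4 41.9] 46.5 z 55.9
red [421.1 164.6] 1759 [[ 727.8 -133.9   24.3]] [[ 704.7 -128.5  103. ]]
red [348. 140.] 292 [[ 646.3 -110.   112.1]] [[ 647.1 -110.   103. ]]
red [461.3 237.5] 955 [[ 780.4 -212.5   17.1]] [[ 743.1 -187.9  103. ]]
red [494.9 243.7] 918 [[ 818.1 -219.7   16.8]] [[ 771.5 -193.3  103. ]]
red [490.6 229. ] 62 [[ 814.5 -204.7   10.1]] [[ 766.2 -180.6  103. ]]
red [328.  249.2] 193 [[ 632.1 -195.2  112.1]] [[ 632.3 -198.2  103. ]]
top red [[ 646.7 -110.4  103. ]]
top red [[ 632.  -197.2  103. ]]
(340, 400, 3) (340, 199, 3)
```

View pics/c3.png

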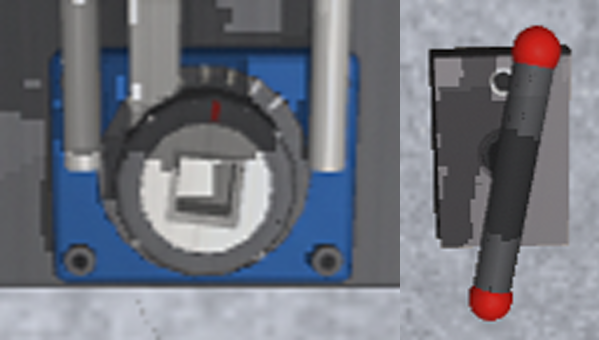

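Measurements agree with the given sizes and across views:
- **Vice:** origin ≈ (566.7, 95.7), yaw ≈ 0.
- **Block:** (549.9, 89.9), so 17 mm short of the stop.
- **Socket:** (566.2, -10), yaw ≈ -7.5°.
- **Key:** bar centre (639.5, -154), yaw ≈ -9.5°.

Now I'll push the block.

```bash
python3 - <<'E'
from h import *
from workcell import *
for n in("w3","top0"):
    c=load(n); X=cloud(c); z=X[...,2]; m=(z>31)&(z<42)&(abs(X[...,0]-640)<60)&(abs(X[...,1]+150)<70)
    P=X[m][:,:2].astype(np.float32); r=cv2.minAreaRect(P); print(n,len(P),np.round(r[0],1),np.round(r[1],1),round(r[2],1), np.percentile(P,[1,99],axis=0).round(1))
clamp()
movep([470,89.5,120],R(0)); movel([470,89.5,42])
for sp,xt,g in((60,494,10),(35,550,14)):
    hit=movel([xt,89.5,42],max_speed=sp,guard=g); s=read_state(); print(hit,s["eef_pos"].round(1),s["ft_force"].round(1),s["time"])
E
```

```text
w3 3058 [ 639.1 -153.5] [56.  80.1] 1.2 [[ 611.4 -192.6]
 [ 666.7 -114.5]]
top0 680 [ 638.9 -153.9] [55.1 79.8] 1.3 [[ 610.9 -193. ]
 [ 666.6 -114.4]]
False [494.   89.4  41.9] [ 0.2 -0.5 -0. ] 7.6083
False [549.9  89.5  42. ] [ 0.6 -0.5  0.2] 9.3583
```

```bash
python3 - <<'E'
from h import *
from workcell import *
s=read_state(); print(s["finger_gap"],s["tool_rot"].round(2))
a=camera("scene")["image"]; b=camera("top"); pickle.dump(b,open("t2.pkl","wb")); b=b["image"]
cv2.imwrite("pics/p1.png",np.hstack([cv2.resize(a[200:380,220:400],None,fx=2.2,fy=2.2),cv2.resize(b[200:380,200:380],None,fx=2.2,fy=2.2)]))
E
```

```text
-0.02726297851783555 [[-0.  1. -0.]
 [ 1.  0. -0.]
 [-0. -0. -1.]]
```

View pics/p1.png

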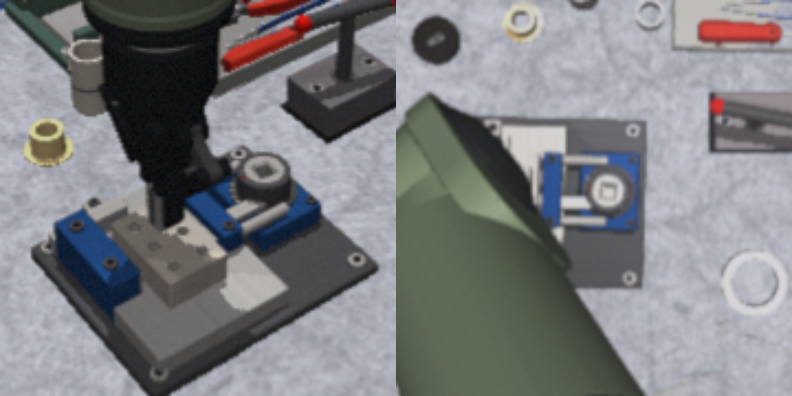

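The crop shows the fingertips over the middle of the block near crop pixel (167,225), not behind its end, and the block looks unmoved. I'll check where the tip really is against the projection, and check the block.

```bash
python3 - <<'E'
from h import *
from workcell import *
c=camera("scene"); pickle.dump(c,open("s2.pkl","wb"))
M=np.linalg.inv(c["cam_to_world"]); K=np.array([[c["fx"],0,c["cx"]],[0,c["fy"],c["cy"]],[0,0,1]])
for p in [(550,89.5,42),(550,89.5,57),(550,89.5,62),(587.4,89.9,55),(512.4,89.9,55),(604.2,89.9,55),(529,89.9,55)]:
    q=M[:3,:3]@np.array(p)+M[:3,3]; q=np.array([q[0],-q[1],-q[2]])
    uv=cv2.projectPoints(q.reshape(1,3),np.zeros(3),np.zeros(3),K,np.float64(c["dist_coeffs"]))[0].ravel(); print(p,uv.round(1),((uv-[220,200])*2.2).round(0))
X=cloud(c); s0=load("scene0")
for n,cc in(("before",s0),("now",c)):
    X=cloud(cc); z=X[...,2]; h=hsv(cc); m=(z>53)&(z<59)&(abs(X[...,0]-560)<70)&(abs(X[...,1]-90)<33)&(h[...,2]>90)&(h[...,1]<60)
    for p,st,ct in blobs(m,80):
        P=X[p[:,1],p[:,0]]; r=cv2.minAreaRect(P[:,:2].astype(np.float32)); print(n,len(P),np.round(r[0],1),np.round(r[1],1),round(r[2],1))
# finger cloud: dark above block
X=cloud(c); h=hsv(c); m=(h[...,2]<50)&(abs(X[...,0]-550)<60)&(abs(X[...,1]-90)<30)&(X[...,2]<90)&(X[...,2]>35)
P=X[m]; print(len(P),np.percentile(P,[0,2,10,50,98],axis=0).round(0))
E
```

```text
(550, 89.5, 42) [296.4 313.4] [168. 249.]
(550, 89.5, 57) [296.2 306.6] [168. 235.]
(550, 89.5, 62) [296.1 304.4] [167. 230.]
(587.4, 89.9, 55) [282.9 294.3] [138. 207.]
(512.4, 89.9, 55) [309.9 321.8] [198. 268.]
(604.2, 89.9, 55) [277.2 288.5] [126. 195.]
(529, 89.9, 55) [303.7 315.4] [184. 254.]
before 907 [549.7  90.6] [77.1 50.3] 1.1
now 715 [549.7  90.2] [50.4 77.7] 89.3
49 [[536.  86.  76.]
 [536.  86.  78.]
 [537.  88.  81.]
 [539.  96.  84.]
 [551. 103.  90.]]
```

```bash
python3 - <<'E'
from h import *
from workcell import *
c=load("s2"); X=cloud(c); h=hsv(c)
for v in range(270,316,3): print(v,[(int(h[v,u,2]),)+tuple(X[v,u].round(0).astype(int)) for u in (288,293,298,303)])
a=c["image"]; w=camera("wrist"); pickle.dump(w,open("w4.pkl","wb"))
cv2.imwrite("pics/p2.png",np.hstack([cv2.resize(a[230:350,230:350],None,fx=3,fy=3,interpolation=cv2.INTER_NEAREST),cv2.resize(w["image"],(440,360))[:,:440]]))
E
```

```text
270 [(16, np.int64(540), np.int64(109), np.int64(151)), (16, np.int64(533), np.int64(104), np.int64(153)), (20, np.int64(523), np.int64(102), np.int64(160)), (15, np.int64(518), np.int64(97), np.int64(161))]
273 [(14, np.int64(541), np.int64(108), np.int64(144)), (16, np.int64(536), np.int64(103), np.int64(145)), (25, np.int64(529), np.int64(98), np.int64(148)), (17, np.int64(535), np.int64(85), np.int64(137))]
276 [(21, np.int64(540), np.int64(109), np.int64(139)), (20, np.int64(534), np.int64(104), np.int64(141)), (20, np.int64(535), np.int64(95), np.int64(136)), (13, np.int64(536), np.int64(85), np.int64(130))]
279 [(19, np.int64(553), np.int64(101), np.int64(120)), (23, np.int64(536), np.int64(103), np.int64(133)), (19, np.int64(542), np.int64(90), np.int64(122)), (20, np.int64(534), np.int64(87), np.int64(126))]
282 [(32, np.int64(552), np.int64(102), np.int64(115)), (21, np.int64(535), np.int64(104), np.int64(129)), (22, np.int64(533), np.int64(96), np.int64(126)), (14, np.int64(509), np.int64(104), np.int64(148))]
285 [(61, np.int64(553), np.int64(101), np.int64(108)), (22, np
[... 1491 characters left out ...]
552), np.int64(85), np.int64(54)), (97, np.int64(553), np.int64(74), np.int64(47))]
309 [(101, np.int64(557), np.int64(100), np.int64(52)), (107, np.int64(550), np.int64(96), np.int64(56)), (104, np.int64(546), np.int64(89), np.int64(54)), (163, np.int64(541), np.int64(83), np.int64(55))]
312 [(80, np.int64(555), np.int64(102), np.int64(49)), (96, np.int64(545), np.int64(99), np.int64(55)), (105, np.int64(541), np.int64(92), np.int64(54)), (105, np.int64(536), np.int64(86), np.int64(55))]
315 [(104, np.int64(545), np.int64(109), np.int64(54)), (103, np.int64(541), np.int64(102), np.int64(54)), (104, np.int64(536), np.int64(96), np.int64(53)), (105, np.int64(531), np.int64(90), np.int64(55))]
```

View pics/p2.png

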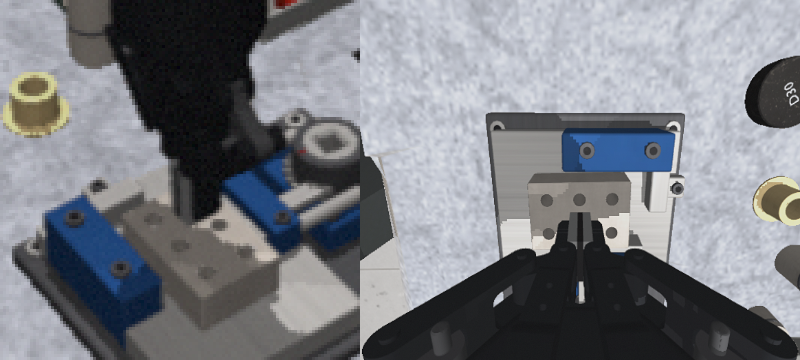

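Both views show the shut fingertips hovering about 20 mm above the block top at x ≈ 550, so the block hasn't moved. The tips end well short of the nominal TCP. I'll measure tip depth in the wrist views, open and shut.

```bash
python3 - <<'E'
from h import *
for n,e in(("w1",(500,-.8,300)),("w2",(560,-25,190)),("w3",(625,-185,200)),("w4",(549.9,89.5,42))):
    c=load(n); X=cloud(c); rz=c["range_z"]; m=(rz>0)&(rz<230)
    P=X[m]-np.array(e); print(n,len(P),"z rel TCP pct",np.percentile(P[:,2],[0,.5,2,5,20]).round(1), c["cam_to_world"][:3,3]-np.array(e))
    t=P[P[:,2]<np.percentile(P[:,2],2)]; print("   tips",t.min(0).round(0),t.max(0).round(0))
E
```

```text
w1 65835 z rel TCP pct [42.8 48.1 55.6 66.6 96. ] [  0.70717755  73.66456656 173.3339933 ]
   tips [-56. -10.  43.] [57. 14. 56.]
w2 65817 z rel TCP pct [45.  50.2 57.7 68.7 98.1] [  0.34785152  74.06911489 175.4034182 ]
   tips [-56.  -9.  45.] [57. 14. 58.]
w3 65802 z rel TCP pct [43.5 48.8 56.2 67.1 96.6] [  0.36220258  74.79783    173.90017402]
   tips [-56.  -8.  43.] [57. 15. 56.]
w4 259886 z rel TCP pct [-44.2 -40.  -39.3 -38.8 -37.8] [  0.50115196  73.77640554 173.57563453]
   tips [-192.  -17.  -44.] [200. 147. -39.]
```

The fingers' real ends sit about 30 mm short of the stated TCP: open tips at +43 mm where 13 mm was expected, and the shut tips at z ≈ 72 with the TCP at 42. I'll calibrate by touching the block's top (z = 55), then back off and push properly.

```bash
python3 - <<'E'
from h import *
from workcell import *
c=load("w4"); X=cloud(c); m=(abs(X[...,0]-550)<12)&(abs(X[...,1]-89)<14)&(X[...,2]>61)&(X[...,2]<120); print("shut tip z",np.percentile(X[m][:,2],[0,1,5]).round(1))
hit=movel([549.9,89.5,15],max_speed=25,guard=5); s=read_state(); print(hit,s["eef_pos"].round(1),s["ft_force"].round(1),s["time"])
movel([549.9,89.5,s["eef_pos"][2]+20]); print(read_state()["time"])
E
```

```text
shut tip z [75.9 77.5 80.4]
True [549.9  89.5  25.3] [-2.  -1.  12.6] 10.2667
10.55
```

```bash
python3 - <<'E'
from h import *
from workcell import *
movel([478,89.8,45]); movel([478,89.8,10])
hit=movel([545,89.8,10],max_speed=35,guard=12); s=read_state(); print(hit,s["eef_pos"].round(1),s["ft_force"].round(1),s["time"])
if s["eef_pos"][0]<508:
    hit=movel([545,89.8,10],max_speed=25,guard=15); s=read_state(); print(hit,s["eef_pos"].round(1),s["ft_force"].round(1),s["time"])
x=s["eef_pos"][0]; movel([x-12,89.8,10]); movel([x-12,89.8,70])
movep([520,-20,180],R(-.166)); c=camera("wrist"); pickle.dump(c,open("w5.pkl","wb"))
X=cloud(c); h=hsv(c);x,y,z=X[...,0],X[...,1],X[...,2]
m=(abs(x-555)<110)&(abs(y-90)<29)&(z>51)&(z<62)&(h[...,1]<100)
for p,st,ct in blobs(m,500):
    P=X[p[:,1],p[:,0]]; print(cv2.minAreaRect(P[:,:2].astype(np.float32)),P[:,2].mean())
print(read_state()["time"])
E
```

```text
True [515.5  89.4   9.3] [-3.  -1.5  1.6] 12.7083
((567.0911865234375, 88.66209411621094), (75.59333801269531, 51.00276565551758), 0.06147967278957367) 56.162493745202596
14.2333
```

The block is against the stop at vice x ≈ 0.3, square. Now I'll take the key and carry it over the socket.

```bash
python3 - <<'E'
from h import *
from workcell import *
open_gripper()
a=-.166
movep([639.5,-154,100],R(a)); movel([639.5,-154,54],max_speed=100); s0=read_state()
clamp(); s=read_state(); print(s["finger_gap"],s["gripper_force"],s["ft_force"].round(1),s0["ft_force"].round(1),s["eef_pos"].round(1))
movel([639.5,-154,128],max_speed=120); s=read_state(); print(s["finger_gap"],s["ft_force"].round(1),s["time"])
movep([566.2,-10,128],R(-.131)); wait(.2)
c=camera("wrist"); pickle.dump(c,open("w6.pkl","wb"))
t=camera("scene"); pickle.dump(t,open("s6.pkl","wb"))
s=read_state(); print(s["ft_force"].round(1),s["time"],s["torque"].round(2),s["eef_pos"].round(1))
cv2.imwrite("pics/p3.png",np.hstack([cv2.resize(t["image"][190:340,270:400],None,fx=3,fy=3,interpolation=cv2.INTER_CUBIC),cv2.resize(c["image"][150:450,220:420],(300,450))]))
E
```

```text
12.415453592209325 58.55829298496246 [-1.9 -0.3  4.8] [-0.6 -0.1  0.2] [ 639.7 -154.    54.3]
12.142889339047436 [ 0.3  0.1 -1.5] 17.8583
[-1.2 -1.1 -2.3] 18.85 [ 0.   -0.03 -0.01] [566.3 -10.6 127.8]
```

View pics/p3.png

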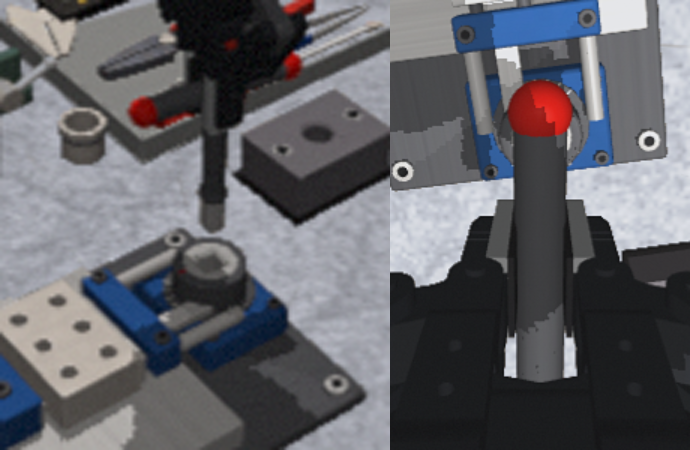

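The key is held upright over the socket: tip at about scene pixel (341,265), socket at (340,280). The holder's hole is also visible at (376,234). I'll check the tip position and hole numerically, then insert with a guard.

```bash
cat >> h.py <<'E'
def proj(c,p):
    M=np.linalg.inv(c["cam_to_world"]); K=np.array([[c["fx"],0,c["cx"]],[0,c["fy"],c["cy"]],[0,0,1]])
    q=np.float64(p).reshape(-1,3)@M[:3,:3].T+M[:3,3]; q=q*[1,-1,-1]
    return cv2.projectPoints(q,np.zeros(3),np.zeros(3),K,np.float64(c["dist_coeffs"]))[0].reshape(-1,2)
E
python3 - <<'E'
from h import *
c=load("s6"); X=cloud(c); h=hsv(c)
print("expected tip px",proj(c,[566.3,-10.6,82]).round(1),"sock",proj(c,[566.3,-10.3,56]).round(1), "hole",proj(c,[639,-153.7,36]).round(1))
m=(abs(X[...,0]-566)<25)&(abs(X[...,1]+10)<25)&(X[...,2]>66)&(X[...,2]<150)
for z0 in range(70,150,10):
    P=X[m&(abs(X[...,2]-z0)<5)]; print(z0,len(P),P.mean(0).round(1) if len(P) else "")
v=np.where(m.any(1))[0]; print("lowest rows",v.max(),np.where(m[v.max()-1])[0])
dark=(c["image"].sum(2)<150)&(abs(X[...,0]-639)<20)&(abs(X[...,1]+154)<20)
for p,st,ct in blobs(dark,20): print("hole",st,ct.round(1),onz(c,ct,36).round(1))
E
```

```text
expected tip px [[340.3 264.4]] sock [[339.8 276.2]] hole [[375.7 233. ]]
70 0 
80 18 [563.6  -8.2  83.1]
90 39 [563.2  -7.3  90.5]
100 33 [562.8  -7.   99.5]
110 52 [562.9  -6.8 109. ]
120 39 [562.1  -7.  119.7]
130 50 [562.3  -7.1 130.3]
140 38 [562.3  -7.  140.4]
lowest rows 267 [338 339 340 341 342 343]
hole [371 232   9   5  31] [375.4 234.4] [[ 636.2 -150.6   36. ]]
hole [349 464  19  16 175] [357.6 473. ] [[286.9 179.3  36. ]]
```

```bash
python3 - <<'E'
from h import *
from workcell import *
movel([566.2,-9.7,112],max_speed=100)
hit=movel([566.2,-9.7,85],max_speed=30,guard=10); s=read_state(); print(hit,s["eef_pos"].round(1),s["ft_force"].round(1),s["torque"].round(2),s["finger_gap"],s["time"])
E
```

```text
True [566.3  -9.6  85.2] [-0.6 -0.9  8.3] [-0.11  0.18 -0.02] 12.726907027520019 20.0333
```

```bash
python3 - <<'E'
from h import *
from workcell import *
a=-.131
for a in np.r_[np.arange(-.33,-1.2,-.2),-1.23]:
    movep([566.2,-9.8,86.2],R(a)); s=read_state(); T=s["tool_rot"]; print(round(a,2),np.arctan2(T[1,1],T[0,1]).round(3),s["eef_pos"].round(1),s["ft_force"].round(1),s["torque"].round(2),round(s["time"],2))
for cam in("wrist","top"):
    c=camera(cam); pickle.dump(c,open("x_"+cam+".pkl","wb")); X=cloud(c); h=hsv(c); x,y,z=X[...,0],X[...,1],X[...,2]
    blue=(h[...,0]>100)&(h[...,0]<125)&(h[...,1]>130)&(abs(x-566)<60)&(abs(y-90)<80)&(z>46)&(z<56)
    for p,st,ct in blobs(blue,60):
        P=X[p[:,1],p[:,0]]; print(cam,len(P),cv2.minAreaRect(P[:,:2].astype(np.float32)))
E
```

```text
-0.33 -0.325 [566.6 -10.   86.4] [ 2.2 -2.   0.9] [-0.68 -0.64  0.06] 20.32
-0.53 -0.525 [566.6 -10.1  86.2] [ 3.1 -2.8 -2.1] [-0.99 -1.08  0.11] 20.61
-0.73 -0.726 [566.7 -10.2  86.2] [ 5.5 -3.9 -1.7] [-1.12 -1.3   0.19] 20.9
-0.93 -0.926 [566.8 -10.3  86.2] [ 4.7 -4.7 -2.6] [-1.38 -1.46  0.16] 21.18
-1.13 -1.126 [566.8 -10.5  86.2] [ 5.1 -6.1 -3.4] [-1.57 -1.41  0.2 ] 21.47
-1.23 -1.226 [566.8 -10.5  86.2] [ 5.1 -5.7 -2.5] [-1.65 -1.42  0.23] 21.72
wrist 4886 ((577.6641235351562, 133.28038024902344), (26.491308212280273, 79.66874694824219), 89.43312072753906)
wrist 2758 ((567.5809936523438, 52.04067611694336), (17.836090087890625, 71.30155181884766), 89.85903930664062)
top 184 ((576.2918701171875, 138.26055908203125), (76.7340316772461, 15.60355281829834), 2.279191255569458)
```

```bash
cat >> h.py <<'E'
def jaw(c):
    X=cloud(c); h=hsv(c); x,y,z=X[...,0],X[...,1],X[...,2]
    blue=(h[...,0]>100)&(h[...,0]<125)&(h[...,1]>130)
    m=~blue&(abs(x-566)<45)&(y>30)&(y<64)&(z>52.2)&(z<58)
    out=[]
    for p,st,ct in blobs(m,25):
        r=cv2.minAreaRect(X[p[:,1],p[:,0]][:,:2].astype(np.float32)); out.append((len(p),np.round(r[0],1),np.round(r[1],1)))
    m=blue&(abs(x-566)<45)&(y>30)&(y<75)&(z>48.5)&(z<54)
    return out,m.sum(),np.median(y[m]).round(2),np.percentile(y[m],[3,97]).round(1)
E
python3 - <<'E'
from h import *
from workcell import *
print(jaw(load("w2")));print(jaw(load("w5")));print(jaw(load("x_wrist")))
for a in (-1.33,-1.42):
    movep([566.0,-9.5,86.2],R(a)); wait(.1); s=read_state(); print(a,s["eef_pos"].round(1),s["ft_force"].round(1),s["torque"].round(2),round(s["time"],2))
    c=camera("wrist"); pickle.dump(c,open("y_wrist.pkl","wb")); print(jaw(c))
E
```

```text
([(77, array([537.5,  44.9]), array([8.1, 8. ])), (81, array([596.3,  44.8]), array([8. , 8.1]))], np.int64(1393), np.float64(45.69), array([37.1, 53.4]))
([(95, array([596.9,  44.6]), array([8.1, 9.8])), (89, array([537.4,  44.7]), array([8.3, 8.4]))], np.int64(1485), np.float64(45.34), array([37.1, 53. ]))
([(174, array([596.5,  52.1]), array([8.4, 8.5])), (146, array([537.9,  52. ]), array([8.9, 8.2]))], np.int64(2689), np.float64(51.55), array([43.6, 60.1]))
-1.33 [566.7 -10.4  86.2] [ 5.5 -6.5 -2. ] [-1.81 -1.48  0.28] 22.17
([(172, array([596.6,  52.9]), array([8. , 8.9])), (152, array([538.,  53.]), array([8.1, 8.5]))], np.int64(2667), np.float64(52.41), array([44.4, 61.1]))
-1.42 [566.6 -10.5  86.2] [ 5.  -6.6 -1.4] [-1.95 -1.45  0.36] 22.57
([(168, array([596.7,  53.7]), array([8.4, 8.4])), (142, array([538.2,  53.6]), array([8.6, 8.2]))], np.int64(2613), np.float64(53.05), array([45.2, 61.8]))
```

```bash
python3 - <<'E'
from h import *
from workcell import *
for a in (-1.54,-1.64,-1.72,-1.8):
    movep([566.0,-9.5,86.2],R(a)); wait(.1); s=read_state()
    c=camera("wrist"); pickle.dump(c,open("y_wrist.pkl","wb")); j=jaw(c); th=(np.mean([o[1][1] for o in j[0]])-44.8)/10
    print(a,s["eef_pos"].round(1),s["ft_force"].round(1),s["torque"].round(2),round(s["time"],2),[o[1] for o in j[0]],j[2],th.round(3),s["qpos"][6].round(2))
    if th>1.03: break
E
```

```text
-1.54 [566.6 -10.6  86.2] [ 5.5 -7.4 -1.8] [-2.12 -1.4   0.26] 22.97 [array([596.6,  54.6]), array([537.9,  54.8])] 53.96 0.99 -1.79
-1.64 [566.6 -10.6  86.2] [ 4.6 -7.3 -2.8] [-2.13 -1.38  0.29] 23.37 [array([596.7,  55.3]), array([538.1,  55.6])] 54.45 1.065 -1.87
```

The spindle is at about 1.05 rad, from a 10.6 mm jaw-bolt shift, so I'll relax the play and pull the key out.

```bash
python3 - <<'E'
from h import *
from workcell import *
for a in (-1.54,-1.44,-1.36):
    movep([566.0,-9.5,86.2],R(a)); s=read_state(); print(a,s["eef_pos"].round(1),s["ft_force"].round(1),s["torque"].round(2),round(s["time"],2))
print(jaw(camera("wrist")))
p=s["eef_pos"]; hit=movel([566.2,-9.8,132],max_speed=60,guard=25); wait(.2); s=read_state(); print(hit,s["eef_pos"].round(1),s["ft_force"].round(1),s["finger_gap"],round(s["time"],2))
t=camera("scene"); pickle.dump(t,open("s7.pkl","wb")); c=camera("wrist"); pickle.dump(c,open("w7.pkl","wb")); print(jaw(c))
c=t; X=cloud(c)
print("expected tip px",proj(c,[566.3,-10.6,86]).round(1))
m=(abs(X[...,0]-566)<25)&(abs(X[...,1]+10)<25)&(X[...,2]>68)&(X[...,2]<150)
for z0 in range(80,150,10):
    P=X[m&(abs(X[...,2]-z0)<5)]; print(z0,len(P),P.mean(0).round(1) if len(P) else "")
v=np.where(m.any(1))[0]; print("lowest rows",v.max(),np.where(m[v.max()-1])[0])
E
```

```text
-1.54 [566.6 -10.6  86.2] [ 5.2 -7.3 -0.8] [-1.82 -1.22  0.21] 23.67
-1.44 [566.5 -10.5  86.2] [ 3.8 -6.1 -0. ] [-1.66 -1.19  0.04] 23.92
-1.36 [566.6 -10.2  86.2] [ 4.5 -5.5 -1.7] [-1.43 -1.25  0.02] 24.17
([(171, array([596.8,  55.4]), array([8.4, 8.5])), (142, array([538.1,  55.6]), array([8.2, 8.3]))], np.int64(2660), np.float64(54.82), array([47. , 63.7]))
False [566.   -9.8 131.7] [ 0.9 -0.3 -0.8] 12.322299920610028 25.33
([(119, array([596.4,  55.7]), array([8.3, 8.6])), (102, array([538. ,  55.7]), array([8.5, 8.1]))], np.int64(1839), np.float64(55.06), array([47.1, 63.8]))
expected tip px [[340.4 262.6]]
80 1 [561.   -9.9  84.8]
90 37 [561.6  -6.   90.3]
100 42 [561.8  -5.6  99.5]
110 47 [560.9  -4.9 110.9]
120 47 [561.5  -4.8 119.9]
130 40 [561.6  -4.5 129.8]
140 40 [560.2  -4.5 140. ]
lowest rows 266 [337 338 339 340 341 342]
```

```bash
python3 - <<'E'
from h import *
from workcell import *
a=-1.36; x,y=638.7,-154.2
movep([x,y,132],R(a)); movel([x,y,95],max_speed=80); wait(.2)
s=read_state(); e=s["eef_pos"]; print(e.round(1),s["time"])
c=camera("scene"); pickle.dump(c,open("s8.pkl","wb")); X=cloud(c)
print("exp tip",proj(c,[e[0],e[1],49]).round(1),"shaft",proj(c,[e[0],e[1],85]).round(1),"hole",proj(c,[639,-153.8,36]).round(1))
m=(abs(X[...,0]-639)<22)&(abs(X[...,1]+154)<22)&(X[...,2]>42)&(X[...,2]<120)
for r in range(195,240,4): 
    u=np.where(m[r])[0]; print(r,u.min() if len(u) else "",u.max() if len(u) else "", X[r,u][:,2].mean().round(0) if len(u) else "")
E
```

```text
[ 639.  -154.3   95.5] 26.9333
exp tip [[376.4 227.4]] shaft [[377.6 211.9]] hole [[375.7 233. ]]
195   
199 375 382 118.0
203 375 381 110.0
207 374 381 101.0
211 374 381 93.0
215 374 380 84.0
219 373 381 75.0
223 373 380 65.0
227 373 379 53.0
231   
235   
239
```

The key is aligned over the hole to within about 0.5 px, so I'll lower it.

```bash
python3 - <<'E'
from h import *
from workcell import *
x,y=638.7,-154.2
hit=movel([x,y,54.5],max_speed=45,guard=8); s=read_state(); print(hit,s["eef_pos"].round(1),s["ft_force"].round(1),s["torque"].round(2),s["finger_gap"],s["time"])
E
```

```text
True [ 639.  -154.2   54.3] [ 0.1 -0.9  6.6] [ 0.02 -0.18  0.01] 12.246143526619646 27.8833
```

```bash
python3 - <<'E'
from h import *
from workcell import *
open_gripper(); wait(.2); movel([639,-154.2,125],max_speed=100)
movep([600,-120,200],R(-.5)); movep([520,-30,190],R(-.166)); wait(.3)
c=camera("wrist"); pickle.dump(c,open("w9.pkl","wb")); print(jaw(c))
X=cloud(c); h=hsv(c);x,y,z=X[...,0],X[...,1],X[...,2]
m=(abs(x-555)<110)&(abs(y-93)<30)&(z>51)&(z<62)&(h[...,1]<100)
for p,st,ct in blobs(m,500):
    P=X[p[:,1],p[:,0]]; print(cv2.minAreaRect(P[:,:2].astype(np.float32)),P[:,2].mean())
t=camera("top"); pickle.dump(t,open("t9.pkl","wb")); h=hsv(t)
for p,st,ct in blobs(redm(h)[225:275,330:410],4): ct=ct+[330,225]; print("red",ct.round(1),deep(t,ct).round(0),onz(t,ct,103).round(1))
s=read_state(); print(s["ft_force"].round(1),s["time"])
c=camera("scene"); X=cloud(c); m=(abs(X[...,0]-639)<60)&(abs(X[...,1]+154)<60)&(X[...,2]>45)
for z0 in(50,60,70,80,100): P=X[m&(abs(X[...,2]-z0)<4)]; print(z0,len(P),P.mean(0).round(1) if len(P) else "")
E
```

```text
([(92, array([596.3,  55.7]), array([8.7, 8.2])), (82, array([537.5,  55.6]), array([7.9, 7.8]))], np.int64(1507), np.float64(55.94), array([47.7, 64. ]))
((567.1683349609375, 96.29264831542969), (53.03071212768555, 75.53260803222656), 89.87496185302734) 56.141009729486605
red [362.  231.3] [[ 681. -143.  110.]] [[ 681.4 -143.8  103. ]]
red [370.5 273. ] [[ 596. -161.  111.]] [[ 596.7 -162.3  103. ]]
[ 1.2 -0.2  0. ] 31.35
50 25 [ 633.9 -148.6   50.1]
60 23 [ 634.6 -148.9   59.8]
70 28 [ 634.6 -148.9   69.8]
80 24 [ 633.5 -149.4   80.4]
100 95 [ 639.1 -146.3  100.9]
```

The key is standing in the holder, the block is home at about vice (0.4, 0), and the jaw is at about 1.08 rad.

```bash
python3 -c "
from workcell import *
print(finish_job())"
```

```text
the job is handed in; nothing more can be done
None
```

I handed the job in at about 31 s. By my last camera check the block sits against the end stop and fixed jaw, clamped with the spindle at about 1.08 rad (roughly 14 N), and the key stands upright in its hole. The hand-in call returned no verdict, and I didn't re-measure the other bench items.

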